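# Feel round the sealing edge of a regulator case

## Robot

A 7-joint arm with a two-finger parallel gripper is mounted at the origin on the work surface. World frame = base frame: x ahead of the robot, y to its left, z up, the work surface at z = 0. Lengths are in m, angles in degrees, forces in N, time in s.
With the tool pointing down it reaches from about 0.4 to 0.875 m from the base axis. Payload 19.3 kg.
Tool frame: the origin (TCP) lies between the finger pads, 19 mm behind the fingertips; this is the grasp point; z points along the fingers, y is the line along which they close (so a half turn about z gives the same grasp; the last joint's range is limited). The gripper opens to 85 mm and grips with 20 to 120 N. Pads are 22 mm wide; open, the fingers measure 114 mm over their backs; the gripper's body (76 mm by 85 mm) begins 54 mm behind the grasp point. The pads swing forward as they close: fully open they stand 13 mm farther back than shut.
Start: joints at [67.54, 29.874, -2.08, 91.645, 1.215, 58.505, -6.463], TCP at [0.198, -0.593, 0.25] pointing down, gripper open.
Joint ranges: [-166.77, 166.77], [-17.47, 122.26], [-85.68, 81.53], [9.62, 139.38], [-72.42, 252.41], [9.2, 110.78], [-144.41, 144.41]. Speed limits (degrees/s): [108.29, 108.29, 136.94, 136.94, 172.46, 172.46, 172.46].

## Interface

Orientations are given as [roll, pitch, yaw] about the fixed x, y, z axes, in that order (R = Rz(yaw) Ry(pitch) Rx(roll)).
In Python, from bench import manip gives the robot as it stands.
- The arm moves only by the shell command python3 -m handwheel 'ROWS'. ROWS is JSON, a list of rows, each an object of numbers: "claw": the finger opening in mm, from 0 to 85.4; "tx", "ty", "tz": the shift along the world's x, y, z in units of 40 mm (1.0 is 40 mm); "wx", "wy", "wz": the turn, a rotation vector about the world's x, y, z in units of 8 degrees (1.0 is 8 degrees). A call has 1 to 20 rows; each row is the pose to reach, as a shift and turn from the pose commanded when the call began; what a row does not reach only later rows make up. A row lasts 1/10 s, in which the tool goes at most 50 mm and 8.59 degrees, less where a joint would pass 70% of its speed; a pose out of reach is approached as far as the arm can. A call with a gripper value outside its range is refused whole. The fingers move at their own pace and stop on an object; the grip force is fixed at half the most. Time passes only in rows, so rows that repeat a pose let the fingers close. It gives the time, the measured TCP pose, the force, the opening and the grip force at its end, in the units of the state.
- manip.observe(): the state, without advancing time (a new reading comes with each control period).
- manip.get_image(name): name is "scene" or "top" or "wrist"; returns a dict with "image" (420x560x3 uint8, blue, green, red), "depth" (420x560 float32, m along the optical axis (not along the pixel's ray), 0 where there is no reading), "intrinsics" (3x3 intrinsics, pixels), "world_from_camera" (4x4, takes a point from camera to world coordinates). Camera axes: x right, y down, z forward; pixel columns grow to the right and rows downward; lengths in m; the calibration is good to about 2 mm. A picture is of the moment at which its call begins.
- manip.hand_in(): hands the job in; it is judged then, once.
The state is a dict: "time": time; "qpos": joint angles; "joint_vel": joint speeds; "joint_torque": joint torques, N m; "position": TCP position; "ee_rot": TCP orientation; "force": force on the tool from outside, world axes, zero at the start; "ft_torque": the same for the moment, N m; "gripper_width": finger opening in m; "grip_force": force on a finger pad.
Only numpy, scipy, OpenCV 4.12 (cv2) and the standard library are available. Lean on these libraries where they do the work, as an engineer would, in place of code of your own. Each camera call takes 0.05 s, during which the arm holds its last target. There are 200 camera calls.

## Task

Push the low sliding gate of the parts well fully open by its upright lip and leave it open. Then, with the fingers closed and pointing straight down, trace the upper edge of the turquoise regulator case with a light touch of the fingertips, as if feeling for grit: start above the steel hose inlet, follow the edge round past the broad exhaust tee, end above the round adjusting knob, and move away. Do not press the case hard or lift it, do not touch the bronze lever inside it, grasp nothing, and leave the loose parts and tools where they lie.

Things in the scene. Friction and masses are not known exactly. Their poses are not given: they have to be found in the camera images.
- well: Fixed white polymer parts well: an open tray 180 mm (x) by 300 mm (y) on the bench; origin on the bench, under the case. The tray runs from 85 mm on the -y side of it to 215 mm on the +y side. Its two long walls (along y) are 40 mm high and carry the gate; end walls 30 mm, floor 4 mm thick.
- gate (a joint): Travel of the low sliding gate along the well's +y, in m: 0 over the case, 0.12 fully open at its stop, the case uncovered. It slides with about 2 N and stays where left. The gate is a clear plate, 180 mm (well's x) by 104 mm (y), upper face 86 mm above the bench, with an aluminium border up to 88 mm, on two side legs.
- gate_lip (a point): Middle of the top of the gate's push lip, on its inner (-y) face, the face to push towards the well's +y with the fingers standing over the plate. The lip is an upright aluminium strip 30 mm high (top 116 mm above the bench) and 6 mm thick along the whole +y edge of the plate.
- nest_base: Black round foot (60 mm across) of the sprung nest under the case, fixed in the well; origin at its underside. The case is clamped on it and gives straight down under a finger with 0.4 N per mm (20 mm to the stop), springs back, and if pulled can rise 12 mm. The case does not turn or shift sideways.
- case: Turquoise second-stage case, open side up, turned any way. 84 mm across, 32 mm high, wall 6 mm. Origin: centre of its underside, 38 mm above the bench at rest; upper edge 70 mm. x points to the hose inlet (threaded steel stub out to 68 mm from centre), y to the exhaust tee (62 mm wide block, out to 68 mm), -x to the round black knob (24 mm). All three lie 6 mm or more below the edge.
- lever: Small bronze lever on its pivot in the middle of the case, within 15 mm of the centre, sprung, its top 8 mm below the case's upper edge; origin at its foot. Not to be touched.
- edge0 (a point): Point on the middle of the case's flat upper edge (39 mm from the case's centre), above the hose inlet, where the trace starts. It moves up and down with the case.
- edge1 (a point): Point on the middle of the case's flat upper edge (39 mm from the case's centre), 45 degrees on from the hose inlet, towards the exhaust tee. It moves up and down with the case.
- edge2 (a point): Point on the middle of the case's flat upper edge (39 mm from the case's centre), above the exhaust tee. It moves up and down with the case.
- edge3 (a point): Point on the middle of the case's flat upper edge (39 mm from the case's centre), 45 degrees on from the exhaust tee, towards the knob. It moves up and down with the case.
- edge4 (a point): Point on the middle of the case's flat upper edge (39 mm from the case's centre), above the adjusting knob, where the trace ends. It moves up and down with the case.
- cover: Loose chrome cover, a domed disc 76 mm across, 16 mm high, lying in the well's +y part; origin at the centre of its underside. To be left alone.
- diaphragm: Loose grey silicone diaphragm with a stiff centre, 60 mm across, 6 mm high, in the well's +y part; origin at the centre of its underside. To be left alone.
- pivot: Loose bronze lever pivot, 26 by 18 by 20 mm, in the well's +y part; origin at the centre of its underside. To be left alone.
- screwdriver: Loose screwdriver 170 mm long, lying beside the well's -y end; origin at the centre of its underside. To be left alone.
- spanner: Loose spanner 160 mm long, lying beyond the well's +y end; origin at the centre of its underside. To be left alone.
- grease: Closed jar 52 mm across, 50 mm high, standing beside the well on its far side; origin at the centre of its underside. To be left alone.
- retainer: Loose black plastic retaining ring 52 mm across, 10 mm high, beside the well on its far side; origin at the centre of its underside. To be left alone.

How it is judged (in metres and radians):
On the way, in this order (a step that is already met when the one before it is completed fails the run):
1. the gate is pushed fully open (value of joint gate above 0.108 m), for 0.1 s.
2. the fingertips rest on the case's edge above the hose inlet (horizontal distance between the grasp point and edge0 below 0.012 m and contact force between the fingers and case above 0.2 N), for 0.06 s.
3. the fingertips rest on the case's edge 45 degrees on from the hose inlet, towards the exhaust tee (horizontal distance between the grasp point and edge1 below 0.012 m and contact force between the fingers and case above 0.2 N), for 0.06 s.
4. the fingertips rest on the case's edge above the exhaust tee (horizontal distance between the grasp point and edge2 below 0.012 m and contact force between the fingers and case above 0.2 N), for 0.06 s.
5. the fingertips rest on the case's edge 45 degrees on from the exhaust tee, towards the knob (horizontal distance between the grasp point and edge3 below 0.012 m and contact force between the fingers and case above 0.2 N), for 0.06 s.
6. the fingertips rest on the case's edge above the adjusting knob (horizontal distance between the grasp point and edge4 below 0.012 m and contact force between the fingers and case above 0.2 N), for 0.06 s.
At the end, for the whole second after the job is handed in: The gate is within 12 mm of its open stop; the case is still, at its rest height within 4 mm; no loose part has moved 20 mm. The stages: the tool point within 12 mm of each edge point in turn, seen from above, with the fingers touching the case (value of joint gate above 0.108 m and height (world z) of edge2 between 0.066 and 0.074 m and linear speed of case below 0.01 m/s and distance of each of cover, diaphragm, pivot, screwdriver, spanner, grease, retainer from where it was at the start of the episode below 0.02 m).
It fails at once if the case is pressed more than 16 mm down in its nest (height (world z) of edge2 below 0.054 m).
It fails at once if the case is lifted in its nest (6 mm or more) (height (world z) of edge2 above 0.076 m).
It fails at once if the case is hit or pushed hard (over 20 N) (contact force between any of the fingers, the arm and case above 20 N).
It fails at once if the bronze lever in the case is touched (contact force between any of the fingers, the arm and lever above 0.1 N).
It fails at once if a loose part or tool is moved, lifted or carried (20 mm or more) (distance of any of cover, diaphragm, pivot, screwdriver, spanner, grease, retainer from where it was at the start of the episode above 0.02 m).
It also fails if it takes over 48 s, if anything falls off the work surface, if the arm or the gripper's body presses on something with over 40 N, if the wrist force passes 120 N, or if a joint passes its speed limit or range.

## Working session

There is one attempt and no reset: what is moved stays moved. The work goes in short steps, Python scripts to look and compute and a shell command to move; the robot and the scene stay as the last step left them, time stands still between calls to the robot, and variables do not carry over. Pictures are saved under pics/ and viewed, at most 10 in all, crops included, and the job is handed in when it is done.

```bash
mkdir -p pics; python3 - <<'E'
from bench import manip
import cv2,numpy as np
for n in ("scene","top"):
    d=manip.get_image(n); cv2.imwrite(f"pics/{n}0.png",d["image"]); np.savez(f"pics/{n}0.npz",**d)
    print(n,d["intrinsics"].round(1).tolist(),d["world_from_camera"].round(3).tolist())
s=manip.observe();print(s["time"],s["position"],s["ee_rot"],s["force"],s["gripper_width"])
E
```

```text
scene [[446.2, 0.0, 274.2], [0.0, 446.2, 217.2], [0.0, 0.0, 1.0]] [[-0.873, 0.292, -0.39, 0.975], [0.487, 0.551, -0.678, 0.64], [0.017, -0.782, -0.623, 0.664], [0.0, 0.0, 0.0, 1.0]]
top [[487.4, 0.0, 281.7], [0.0, 487.4, 214.2], [0.0, 0.0, 1.0]] [[-0.006, -0.998, 0.06, 0.561], [-1.0, 0.005, -0.012, 0.016], [0.012, -0.06, -0.998, 0.935], [0.0, 0.0, 0.0, 1.0]]
0.1 [ 0.19751796 -0.59268751  0.24951472] [-1.79945188e+02  5.13493410e-03  1.84339153e+01] [-0.28841863  0.83641691  0.20834667] 0.08520847356944551
```

View pics/top0.png

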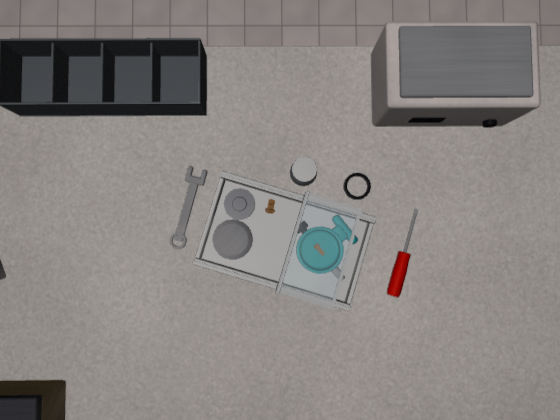

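View pics/scene0.png

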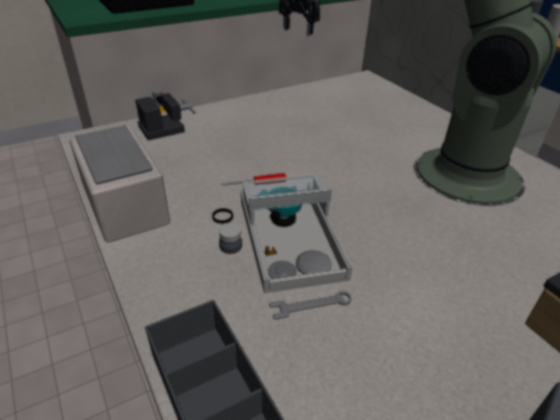

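Top view: the well runs from (370,260) on the right (case end, centre about (320,249)) to the left. The gate lip runs from about (305,195) to (280,292). The steel inlet is near (338,271), the tee near (345,230) and the knob near (303,227). Next I'll measure these.

```bash
cat > h.py <<'E'
import numpy as np,cv2
def load(n): return dict(np.load(f"pics/{n}.npz"))
def onplane(d,uv,z):
    uv=np.atleast_2d(uv).astype(float); K=d["intrinsics"];T=d["world_from_camera"]
    r=np.c_[uv,np.ones(len(uv))]@np.linalg.inv(K).T@T[:3,:3].T
    return T[:3,3]+r*((z-T[2,3])/r[:,2])[:,None]
def cloud(d):
    v,u=np.mgrid[:420,:560]; K=d["intrinsics"];T=d["world_from_camera"]
    p=np.c_[u.ravel(),v.ravel(),np.ones(u.size)]@np.linalg.inv(K).T*d["depth"].ravel()[:,None]
    return (p@T[:3,:3].T+T[:3,3]).reshape(420,560,3)
def proj(d,P):
    T=np.linalg.inv(d["world_from_camera"]);p=np.atleast_2d(P)@T[:3,:3].T+T[:3,3]
    q=p@d["intrinsics"].T; return q[:,:2]/q[:,2:]
E
python3 - <<'E'
from h import *
d=load("top0");im=d["image"];C=cloud(d)
cv2.imwrite("pics/crop0.png",cv2.resize(im[160:320,180:390],None,fx=3.8,fy=3.7,interpolation=cv2.INTER_CUBIC))
hsv=cv2.cvtColor(im,cv2.COLOR_BGR2HSV)
m=((hsv[...,0]>80)&(hsv[...,0]<100)&(hsv[...,1]>90)); m[:160]=0;m[320:]=0;m[:,:280]=0;m[:,400:]=0
print("teal px",m.sum(),"z pct",np.percentile(C[m][:,2],[5,25,50,75,95]).round(3))
for uv in [(320,249),(343,228),(338,272),(303,227),(300,215),(290,255),(285,275),(265,230),(305,172),(233,240)]:
    print(uv,C[uv[1],uv[0]].round(4))
# walls: high points z 30..45 mm
H=C[160:320,180:390].reshape(-1,3)
for lo,hi in[(.025,.05),(.08,.095),(.1,.125)]:
    s=H[(H[:,2]>lo)&(H[:,2]<hi)]; print(lo,len(s), cv2.minAreaRect((s[:,:2]*1000).astype(np.float32)) if len(s)>5 else "")
E
```

```text
teal px 1838 z pct [0.083 0.084 0.085 0.086 0.088]
(320, 249) [ 0.5512 -0.0611  0.0866]
(343, 228) [ 0.5875 -0.1017  0.0859]
(338, 272) [ 0.5111 -0.0921  0.0852]
(303, 227) [ 0.5896 -0.0319  0.0843]
(300, 215) [ 0.6089 -0.0253  0.1147]
(290, 255) [ 0.5417 -0.008   0.1139]
(285, 275) [5.066e-01 1.000e-04 8.610e-02]
(265, 230) [0.587  0.0362 0.0016]
(305, 172) [ 0.6912 -0.0383  0.0511]
(233, 240) [0.5681 0.0958 0.0199]
0.025 2540 ((598.1356811523438, -9.808059692382812), (300.40936279296875, 245.29824829101562), 72.9498519897461)
0.08 5780 ((549.0660400390625, -58.651206970214844), (104.17556762695312, 180.08792114257812), 72.95939636230469)
0.1 404 ((563.5181884765625, -11.77838134765625), (6.066986083984375, 179.67886352539062), 72.95120239257812)
```

View pics/crop0.png

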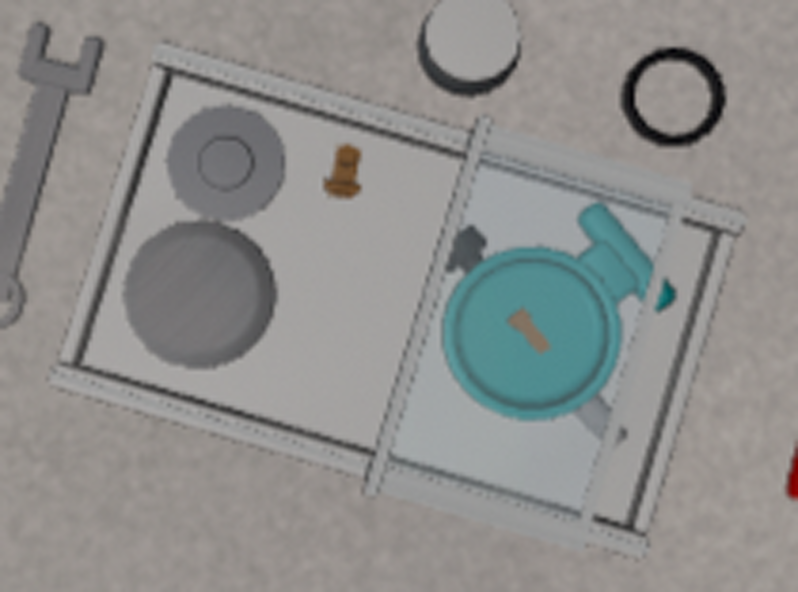

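The depth gives the gate's yaw as about -17.05°. The gate's +y direction is (0.293, 0.956), and the lip is centred at (0.5635, -0.0118) with its top near 0.115. I'll close the fingers, turn them square to the lip, and move above the plate behind it.

```bash
python3 -m handwheel '[{"claw":0,"tx":0.5,"ty":0.7,"tz":0,"wz":-0.4},{"claw":0,"tx":1.1,"ty":1.6,"tz":-0.1,"wz":-0.9},{"claw":0,"tx":1.7,"ty":2.6,"tz":-0.2,"wz":-1.4},{"claw":0,"tx":2.3,"ty":3.6,"tz":-0.3,"wz":-1.9},{"claw":0,"tx":2.9,"ty":4.5,"tz":-0.4,"wz":-2.3},{"claw":0,"tx":3.5,"ty":5.4,"tz":-0.5,"wz":-2.7},{"claw":0,"tx":4.1,"ty":6.3,"tz":-0.6,"wz":-3.1},{"claw":0,"tx":4.7,"ty":7.2,"tz":-0.7,"wz":-3.5},{"claw":0,"tx":5.3,"ty":8.1,"tz":-0.8,"wz":-3.8},{"claw":0,"tx":5.9,"ty":9.0,"tz":-0.9,"wz":-4.1},{"claw":0,"tx":6.5,"ty":9.9,"tz":-1.0,"wz":-4.43},{"claw":0,"tx":7.1,"ty":10.8,"tz":-1.1,"wz":-4.43},{"claw":0,"tx":7.7,"ty":11.7,"tz":-1.2,"wz":-4.43},{"claw":0,"tx":8.2,"ty":12.5,"tz":-1.3,"wz":-4.43},{"claw":0,"tx":8.6,"ty":13.2,"tz":-1.5,"wz":-4.43},{"claw":0,"tx":8.87,"ty":13.61,"tz":-1.75,"wz":-4.43},{"claw":0,"tx":8.87,"ty":13.61,"tz":-1.75,"wz":-4.43},{"claw":0,"tx":8.87,"ty":13.61,"tz":-1.75,"wz":-4.43},{"claw":0,"tx":8.87,"ty":13.61,"tz":-1.75,"wz":-4.43},{"claw":0,"tx":8.87,"ty":13.61,"tz":-1.75,"wz":-4.43}]'
```

```text
validation failed for argument at $[0]...
```

```bash
python3 -m handwheel '[{"claw":0.0,"tx":0.5,"ty":0.7,"tz":0.0,"wx":0.0,"wy":0.0,"wz":-0.4}]'; python3 -m handwheel --help | head -20
```

```text
time: 0.2
position: [0.2148, -0.5668, 0.2493]
ee_rot: [180.0, 0.1, 15.0]
force: [1.1, 1.5, -0.4]
gripper_width: 0.073
grip_force: 0.0invalid input: not JSON, or not a number
```

All seven keys are needed in each row.

```bash
python3 -m handwheel '[{"claw":0,"tx":0.6,"ty":0.9,"tz":-0.1,"wx":0,"wy":0,"wz":-0.5},{"claw":0,"tx":1.2,"ty":1.9,"tz":-0.2,"wx":0,"wy":0,"wz":-1.0},{"claw":0,"tx":1.8,"ty":2.9,"tz":-0.3,"wx":0,"wy":0,"wz":-1.5},{"claw":0,"tx":2.4,"ty":3.8,"tz":-0.4,"wx":0,"wy":0,"wz":-2.0},{"claw":0,"tx":3.0,"ty":4.7,"tz":-0.5,"wx":0,"wy":0,"wz":-2.5},{"claw":0,"tx":3.6,"ty":5.6,"tz":-0.6,"wx":0,"wy":0,"wz":-3.0},{"claw":0,"tx":4.2,"ty":6.5,"tz":-0.7,"wx":0,"wy":0,"wz":-3.5},{"claw":0,"tx":4.8,"ty":7.4,"tz":-0.8,"wx":0,"wy":0,"wz":-4.03},{"claw":0,"tx":5.4,"ty":8.3,"tz":-0.9,"wx":0,"wy":0,"wz":-4.03},{"claw":0,"tx":6.0,"ty":9.2,"tz":-1.0,"wx":0,"wy":0,"wz":-4.03},{"claw":0,"tx":6.6,"ty":10.1,"tz":-1.1,"wx":0,"wy":0,"wz":-4.03},{"claw":0,"tx":7.2,"ty":11.0,"tz":-1.2,"wx":0,"wy":0,"wz":-4.03},{"claw":0,"tx":7.7,"ty":11.8,"tz":-1.4,"wx":0,"wy":0,"wz":-4.03},{"claw":0,"tx":8.1,"ty":12.5,"tz":-1.6,"wx":0,"wy":0,"wz":-4.03},{"claw":0,"tx":8.37,"ty":12.91,"tz":-1.75,"wx":0,"wy":0,"wz":-4.03},{"claw":0,"tx":8.37,"ty":12.91,"tz":-1.75,"wx":0,"wy":0,"wz":-4.03},{"claw":0,"tx":8.37,"ty":12.91,"tz":-1.75,"wx":0,"wy":0,"wz":-4.03},{"claw":0,"tx":8.37,"ty":12.91,"tz":-1.75,"wx":0,"wy":0,"wz":-4.03},{"claw":0,"tx":8.37,"ty":12.91,"tz":-1.75,"wx":0,"wy":0,"wz":-4.03}]'
```

```text
time: 2.1
position: [0.5522, -0.0495, 0.1803]
ee_rot: [180.0, -0.0, -17.1]
force: [-0.6, 0.3, -0.6]
gripper_width: -0.0001
grip_force: 0.0
```

```bash
python3 -m handwheel '[{"claw":0,"tx":0,"ty":0,"tz":-0.5,"wx":0,"wy":0,"wz":0},{"claw":0,"tx":0,"ty":0,"tz":-1.0,"wx":0,"wy":0,"wz":0},{"claw":0,"tx":0,"ty":0,"tz":-1.3,"wx":0,"wy":0,"wz":0},{"claw":0,"tx":0,"ty":0,"tz":-1.5,"wx":0,"wy":0,"wz":0},{"claw":0,"tx":0,"ty":0,"tz":-1.59,"wx":0,"wy":0,"wz":0},{"claw":0,"tx":0,"ty":0,"tz":-1.59,"wx":0,"wy":0,"wz":0},{"claw":0,"tx":0.07,"ty":0.24,"tz":-1.59,"wx":0,"wy":0,"wz":0},{"claw":0,"tx":0.15,"ty":0.48,"tz":-1.59,"wx":0,"wy":0,"wz":0},{"claw":0,"tx":0.22,"ty":0.72,"tz":-1.59,"wx":0,"wy":0,"wz":0},{"claw":0,"tx":0.29,"ty":0.96,"tz":-1.59,"wx":0,"wy":0,"wz":0},{"claw":0,"tx":0.37,"ty":1.2,"tz":-1.59,"wx":0,"wy":0,"wz":0},{"claw":0,"tx":0.44,"ty":1.43,"tz":-1.59,"wx":0,"wy":0,"wz":0},{"claw":0,"tx":0.51,"ty":1.67,"tz":-1.59,"wx":0,"wy":0,"wz":0},{"claw":0,"tx":0.59,"ty":1.91,"tz":-1.59,"wx":0,"wy":0,"wz":0},{"claw":0,"tx":0.66,"ty":2.15,"tz":-1.59,"wx":0,"wy":0,"wz":0},{"claw":0,"tx":0.73,"ty":2.39,"tz":-1.59,"wx":0,"wy":0,"wz":0},{"claw":0,"tx":0.81,"ty":2.63,"tz":-1.59,"wx":0,"wy":0,"wz":0},{"claw":0,"tx":0.88,"ty":2.87,"tz":-1.59,"wx":0,"wy":0,"wz":0},{"claw":0,"tx":0.92,"ty":2.99,"tz":-1.59,"wx":0,"wy":0,"wz":0},{"claw":0,"tx":0.92,"ty":2.99,"tz":-1.59,"wx":0,"wy":0,"wz":0}]'
python3 - <<'E'
from h import *
from bench import manip
d=manip.get_image("top");np.savez("pics/top1.npz",**d);C=cloud(d);H=C[140:340,150:390].reshape(-1,3)
# well-frame y of gate border (y=dot) and lip
y=np.array([.2932,.9561]);base=y@[.5491,-.0587]
for nm,lo,hi in(("plate",.08,.095),("lip",.105,.12)):
    s=H[(H[:,2]>lo)&(H[:,2]<hi)];print(nm,len(s),(np.percentile(s[:,:2]@y-base,[2,50,98])*1000).round(1))
cv2.imwrite("pics/top1.png",d["image"][130:330,180:400].repeat(3,0).repeat(3,1))
E
```

```text
time: 4.1
position: [0.5893, 0.0722, 0.1163]
ee_rot: [-180.0, 0.0, -16.9]
force: [-0.4, -0.4, 0.5]
gripper_width: -0.0002
grip_force: 0.0
plate 752 [53.6 64.6 94.4]Traceback (most recent call last):
  File "<stdin>", line 7, in <module>
    return _quantile_unchecked(
        a, q, axis, out, overwrite_input, method, keepdims, weights)
    return _ureduce(a,
                    func=_quantile_ureduce_func,
    ...<5 lines>...
                    overwrite_input=overwrite_input,
                    method=method)
    r = func(a, **kwargs)
    result = _quantile(arr,
                       quantiles=q,
    ...<2 lines>...
                       out=out,
                       weights=wgt)
    slices_having_nans = np.isnan(arr[-1, ...])
                                  ~~~^^^^^^^^^
IndexError: index -1 is out of bounds for axis 0 with size 0
```

```bash
python3 -m handwheel '[{"claw":0,"tx":0.03,"ty":0.1,"tz":0,"wx":0,"wy":0,"wz":0},{"claw":0,"tx":0.06,"ty":0.2,"tz":0,"wx":0,"wy":0,"wz":0},{"claw":0,"tx":0.09,"ty":0.3,"tz":0,"wx":0,"wy":0,"wz":0},{"claw":0,"tx":0.11,"ty":0.35,"tz":0,"wx":0,"wy":0,"wz":0},{"claw":0,"tx":0.11,"ty":0.36,"tz":0,"wx":0,"wy":0,"wz":0}]'
```

```text
time: 4.65
position: [0.5931, 0.0838, 0.1162]
ee_rot: [179.8, 0.1, -17.1]
force: [-5.0, -12.3, 3.3]
gripper_width: -0.0001
grip_force: 6.7
```

Force is about 13 N, so the gate is at its stop. I'll back off, lift clear of the top camera's view, and measure the case.

```bash
python3 -m handwheel '[{"claw":0,"tx":-0.1,"ty":-0.3,"tz":0,"wx":0,"wy":0,"wz":0},{"claw":0,"tx":-0.15,"ty":-0.5,"tz":0.3,"wx":0,"wy":0,"wz":0},{"claw":0,"tx":-0.2,"ty":-0.6,"tz":1.2,"wx":0,"wy":0,"wz":0},{"claw":0,"tx":-0.3,"ty":-1.0,"tz":2.2,"wx":0,"wy":0,"wz":0},{"claw":0,"tx":-0.8,"ty":-2.0,"tz":2.6,"wx":0,"wy":0,"wz":0},{"claw":0,"tx":-1.4,"ty":-3.0,"tz":2.6,"wx":0,"wy":0,"wz":0},{"claw":0,"tx":-2.0,"ty":-4.0,"tz":2.6,"wx":0,"wy":0,"wz":0},{"claw":0,"tx":-2.6,"ty":-5.0,"tz":2.6,"wx":0,"wy":0,"wz":0},{"claw":0,"tx":-3.1,"ty":-6.0,"tz":2.6,"wx":0,"wy":0,"wz":0},{"claw":0,"tx":-3.5,"ty":-7.1,"tz":2.6,"wx":0,"wy":0,"wz":0},{"claw":0,"tx":-3.5,"ty":-7.1,"tz":2.6,"wx":0,"wy":0,"wz":0},{"claw":0,"tx":-3.5,"ty":-7.1,"tz":2.6,"wx":0,"wy":0,"wz":0}]'
cat > m.py <<'E'
from h import *
from bench import manip
d=manip.get_image("top");np.savez("pics/top2.npz",**d);C=cloud(d)
cv2.imwrite("pics/top2.png",cv2.resize(d["image"][150:330,180:410],None,fx=3,fy=3,interpolation=cv2.INTER_CUBIC))
s2=manip.get_image("scene");np.savez("pics/scene2.npz",**s2)
y=np.array([.2932,.9561]);base=y@[.5491,-.0587]
H=C[140:340,150:390].reshape(-1,3)
for nm,lo,hi in(("plate",.08,.095),("lip",.105,.12)):
    s=H[(H[:,2]>lo)&(H[:,2]<hi)]
    if len(s):print(nm,len(s),(np.percentile(s[:,:2]@y-base,[2,50,98])*1000).round(1))
for D,n in((d,"top"),(s2,"scene")):
    C=cloud(D);hsv=cv2.cvtColor(D["image"],cv2.COLOR_BGR2HSV)
    m=(hsv[...,0]>78)&(hsv[...,0]<102)&(hsv[...,1]>80)&(np.hypot(C[...,0]-.55,C[...,1]+.06)<.1)
    P=C[m];r=P[(P[:,2]>.064)&(P[:,2]<.078)]
    print(n,m.sum(),len(r),"z",np.percentile(P[:,2],[50,90,98]).round(4),"rim z",np.median(r[:,2]).round(4),cv2.minEnclosingCircle((r[:,:2]*1000).astype(np.float32)))
    c=np.mean(r[:,:2],0)
    # least-squares ring fit, both walls around 39 mm
    from scipy.optimize import least_squares
    f=least_squares(lambda p:np.hypot(*(r[:,:2]-p[:2]).T)-p[2],[*c,.039],loss="soft_l1",f_scale=.003);print("ring",f.x.round(4))
E
python3 m.py
```

```text
time: 5.85
position: [0.4533, -0.1996, 0.2213]
ee_rot: [-180.0, -0.1, -17.2]
force: [-0.3, 0.7, -0.0]
gripper_width: -0.0
grip_force: 0.0
plate 5867 [ 66.1 113.5 161.1]
lip 442 [162.  164.5 167.8]
top 1999 433 z [0.0475 0.0693 0.0713] rim z 0.069 ((549.7782592773438, -61.95698928833008), 41.397647857666016)
ring [ 0.5498 -0.0617  0.0385]
scene 840 260 z [0.0576 0.0717 0.0876] rim z 0.0699 ((548.33447265625, -57.26655960083008), 43.00631332397461)
ring [ 0.5496 -0.0572  0.0386]
```

View pics/top2.png

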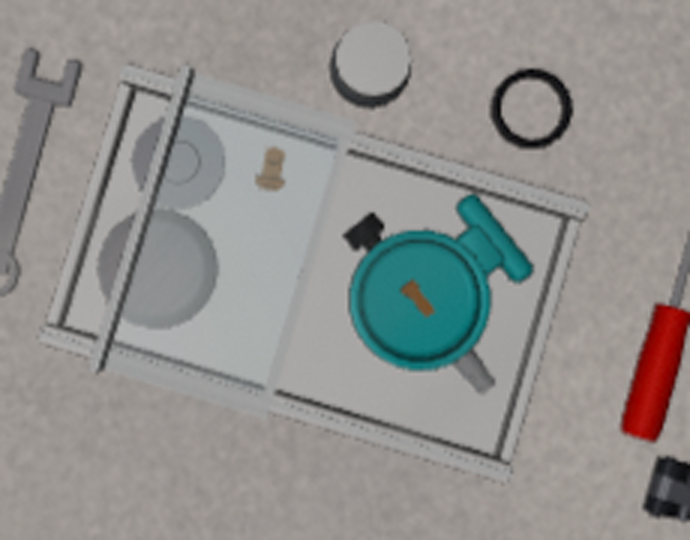

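The gate is open by about 118 mm. The case is centred at about (0.5495, -0.0607) with its rim at z 0.070. In the picture the inlet points to crop (485,387), the tee lies at (497,240) and the knob at (364,232). That gives an inlet bearing of about -142°, with the trace running counterclockwise. I'll go above edge0 and touch down gently.

```bash
python3 -m handwheel '[{"claw":0,"tx":0.4,"ty":0.7,"tz":-0.2,"wx":0,"wy":0,"wz":0},{"claw":0,"tx":0.9,"ty":1.5,"tz":-0.6,"wx":0,"wy":0,"wz":0},{"claw":0,"tx":1.3,"ty":2.3,"tz":-1.2,"wx":0,"wy":0,"wz":0},{"claw":0,"tx":1.63,"ty":2.84,"tz":-1.8,"wx":0,"wy":0,"wz":0},{"claw":0,"tx":1.63,"ty":2.84,"tz":-2.3,"wx":0,"wy":0,"wz":0},{"claw":0,"tx":1.63,"ty":2.84,"tz":-2.7,"wx":0,"wy":0,"wz":0},{"claw":0,"tx":1.63,"ty":2.84,"tz":-2.9,"wx":0,"wy":0,"wz":0},{"claw":0,"tx":1.63,"ty":2.84,"tz":-3.05,"wx":0,"wy":0,"wz":0},{"claw":0,"tx":1.63,"ty":2.84,"tz":-3.15,"wx":0,"wy":0,"wz":0},{"claw":0,"tx":1.63,"ty":2.84,"tz":-3.2,"wx":0,"wy":0,"wz":0},{"claw":0,"tx":1.63,"ty":2.84,"tz":-3.25,"wx":0,"wy":0,"wz":0},{"claw":0,"tx":1.63,"ty":2.84,"tz":-3.3,"wx":0,"wy":0,"wz":0},{"claw":0,"tx":1.63,"ty":2.84,"tz":-3.35,"wx":0,"wy":0,"wz":0},{"claw":0,"tx":1.63,"ty":2.84,"tz":-3.4,"wx":0,"wy":0,"wz":0},{"claw":0,"tx":1.63,"ty":2.84,"tz":-3.4,"wx":0,"wy":0,"wz":0},{"claw":0,"tx":1.63,"ty":2.84,"tz":-3.4,"wx":0,"wy":0,"wz":0},{"claw":0,"tx":1.63,"ty":2.84,"tz":-3.4,"wx":0,"wy":0,"wz":0}]'
python3 - <<'E'
from h import *
from bench import manip
s=manip.observe();print(s["position"].round(4),s["force"].round(2))
for n in("scene","top"):
    d=manip.get_image(n);np.savez(f"pics/{n}3.npz",**d)
    a=d["image"]; a=a[150:290,200:370] if n=="scene" else a[170:310,250:420]
    b=cv2.resize(a,(400,330),interpolation=cv2.INTER_CUBIC); o=b if n=="scene" else np.hstack([o,b])
    C=cloud(d);hsv=cv2.cvtColor(d["image"],cv2.COLOR_BGR2HSV)
    m=(hsv[...,0]>78)&(hsv[...,0]<102)&(hsv[...,1]>80)&(np.hypot(C[...,0]-.55,C[...,1]+.06)<.1)
    P=C[m];R=np.hypot(P[:,0]-.5495,P[:,1]+.0607);r=P[(R>.037)&(R<.041)&(P[:,2]>.05)];print(n,len(r),np.percentile(r[:,2],[25,50,75]).round(4))
    d0=load(n+"2");C=cloud(d0);P=C[m];R=np.hypot(P[:,0]-.5495,P[:,1]+.0607);r=P[(R>.037)&(R<.041)&(P[:,2]>.05)];print(" before",len(r),np.percentile(r[:,2],[25,50,75]).round(4))
cv2.imwrite("pics/touch3.png",o)
E
```

```text
time: 7.65
position: [0.519, -0.085, 0.0845]
ee_rot: [-180.0, -0.0, -17.0]
force: [1.1, 0.9, 2.2]
gripper_width: 0.0001
grip_force: 0.9
[ 0.519  -0.085   0.0845] [1.1  0.9  2.17]
scene 125 [0.0594 0.0652 0.0666]
 before 134 [0.06   0.0678 0.0705]
top 127 [0.064 0.065 0.066]
 before 129 [0.0681 0.0693 0.0703]
```

View pics/touch3.png

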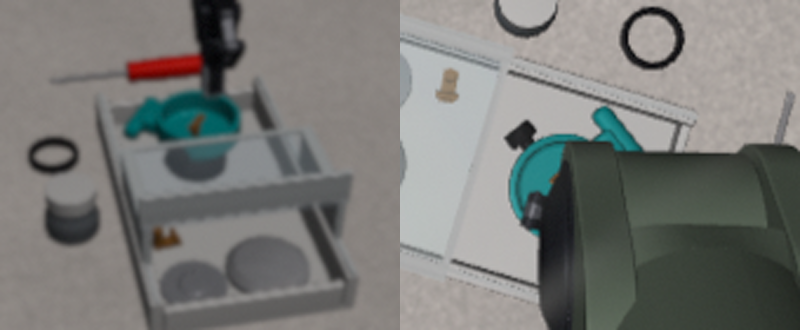

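The picture shows the closed fingertips on the rim above the inlet, at left-panel (213,90), clear of the lever. The rim has gone down about 4 mm and the force is 2.2 N. I'll trace the first quarter to the tee.

```bash
python3 -m handwheel '[{"claw":0,"tx":0.085,"ty":-0.095,"tz":0,"wx":0,"wy":0,"wz":0},{"claw":0,"tx":0.18,"ty":-0.18,"tz":0,"wx":0,"wy":0,"wz":0},{"claw":0,"tx":0.29,"ty":-0.25,"tz":0,"wx":0,"wy":0,"wz":0},{"claw":0,"tx":0.4,"ty":-0.3,"tz":0,"wx":0,"wy":0,"wz":0},{"claw":0,"tx":0.525,"ty":-0.345,"tz":0,"wx":0,"wy":0,"wz":0},{"claw":0,"tx":0.65,"ty":-0.37,"tz":0,"wx":0,"wy":0,"wz":0},{"claw":0,"tx":0.65,"ty":-0.37,"tz":0,"wx":0,"wy":0,"wz":0},{"claw":0,"tx":0.775,"ty":-0.375,"tz":0,"wx":0,"wy":0,"wz":0},{"claw":0,"tx":0.905,"ty":-0.365,"tz":0,"wx":0,"wy":0,"wz":0},{"claw":0,"tx":1.03,"ty":-0.34,"tz":0,"wx":0,"wy":0,"wz":0},{"claw":0,"tx":1.15,"ty":-0.3,"tz":0,"wx":0,"wy":0,"wz":0},{"claw":0,"tx":1.265,"ty":-0.24,"tz":0,"wx":0,"wy":0,"wz":0},{"claw":0,"tx":1.37,"ty":-0.17,"tz":0,"wx":0,"wy":0,"wz":0},{"claw":0,"tx":1.37,"ty":-0.17,"tz":0,"wx":0,"wy":0,"wz":0},{"claw":0,"tx":1.37,"ty":-0.17,"tz":0,"wx":0,"wy":0,"wz":0}]'
```

```text
time: 9.25
position: [0.5739, -0.0914, 0.0844]
ee_rot: [-180.0, -0.0, -17.0]
force: [1.2, 0.8, 1.4]
gripper_width: -0.0
grip_force: 0.9
```

```bash
python3 -m handwheel '[{"claw":0,"tx":0.095,"ty":0.085,"tz":0,"wx":0,"wy":0,"wz":0},{"claw":0,"tx":0.18,"ty":0.18,"tz":0,"wx":0,"wy":0,"wz":0},{"claw":0,"tx":0.25,"ty":0.29,"tz":0,"wx":0,"wy":0,"wz":0},{"claw":0,"tx":0.3,"ty":0.4,"tz":0,"wx":0,"wy":0,"wz":0},{"claw":0,"tx":0.345,"ty":0.525,"tz":0,"wx":0,"wy":0,"wz":0},{"claw":0,"tx":0.37,"ty":0.65,"tz":0,"wx":0,"wy":0,"wz":0},{"claw":0,"tx":0.37,"ty":0.65,"tz":0,"wx":0,"wy":0,"wz":0},{"claw":0,"tx":0.375,"ty":0.775,"tz":0,"wx":0,"wy":0,"wz":0},{"claw":0,"tx":0.365,"ty":0.905,"tz":0,"wx":0,"wy":0,"wz":0},{"claw":0,"tx":0.34,"ty":1.03,"tz":0,"wx":0,"wy":0,"wz":0},{"claw":0,"tx":0.3,"ty":1.15,"tz":0,"wx":0,"wy":0,"wz":0},{"claw":0,"tx":0.24,"ty":1.265,"tz":0,"wx":0,"wy":0,"wz":0},{"claw":0,"tx":0.17,"ty":1.37,"tz":0,"wx":0,"wy":0,"wz":0},{"claw":0,"tx":0.17,"ty":1.37,"tz":0,"wx":0,"wy":0,"wz":0},{"claw":0,"tx":0.17,"ty":1.37,"tz":0,"wx":0,"wy":0,"wz":0}]'
python3 - <<'E'
from h import *
from bench import manip
d=manip.get_image("scene");print(manip.observe()["force"].round(2))
cv2.imwrite("pics/touch4.png",cv2.resize(d["image"][150:290,200:370],None,fx=3,fy=3,interpolation=cv2.INTER_CUBIC))
E
```

```text
time: 10.75
position: [0.5803, -0.0366, 0.0844]
ee_rot: [-180.0, 0.0, -17.0]
force: [-1.0, 1.2, 2.5]
gripper_width: 0.0002
grip_force: 0.9
[0.59 1.84 1.35]
```

View pics/touch4.png

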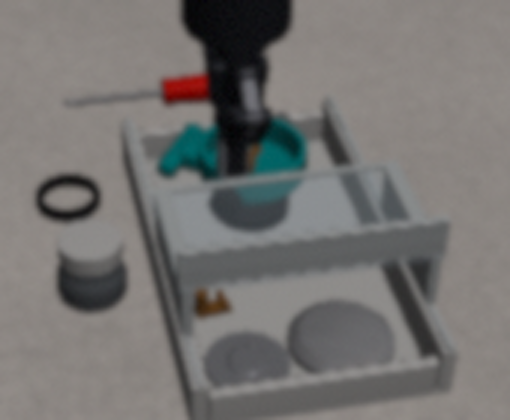

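The fingertips rest on the rim on the knob side, at about (235,170). The gate is still open and the loose parts look undisturbed. I'll lift straight up gently, move away and check the end state.

```bash
python3 -m handwheel '[{"claw":0,"tx":0,"ty":0,"tz":0.05,"wx":0,"wy":0,"wz":0},{"claw":0,"tx":0,"ty":0,"tz":0.1,"wx":0,"wy":0,"wz":0},{"claw":0,"tx":0,"ty":0,"tz":0.15,"wx":0,"wy":0,"wz":0},{"claw":0,"tx":0,"ty":0,"tz":0.25,"wx":0,"wy":0,"wz":0},{"claw":0,"tx":0,"ty":0,"tz":0.5,"wx":0,"wy":0,"wz":0},{"claw":0,"tx":0,"ty":0,"tz":1.0,"wx":0,"wy":0,"wz":0},{"claw":0,"tx":0,"ty":0,"tz":1.8,"wx":0,"wy":0,"wz":0},{"claw":0,"tx":0,"ty":0,"tz":2.6,"wx":0,"wy":0,"wz":0},{"claw":0,"tx":-0.4,"ty":-0.8,"tz":3.4,"wx":0,"wy":0,"wz":0},{"claw":0,"tx":-1.0,"ty":-1.7,"tz":3.4,"wx":0,"wy":0,"wz":0},{"claw":0,"tx":-1.8,"ty":-2.5,"tz":3.4,"wx":0,"wy":0,"wz":0},{"claw":0,"tx":-2.6,"ty":-3.3,"tz":3.4,"wx":0,"wy":0,"wz":0},{"claw":0,"tx":-3.2,"ty":-4.1,"tz":3.4,"wx":0,"wy":0,"wz":0},{"claw":0,"tx":-3.2,"ty":-4.1,"tz":3.4,"wx":0,"wy":0,"wz":0},{"claw":0,"tx":-3.2,"ty":-4.1,"tz":3.4,"wx":0,"wy":0,"wz":0},{"claw":0,"tx":-3.2,"ty":-4.1,"tz":3.4,"wx":0,"wy":0,"wz":0}]'
cp pics/top2.npz pics/before.npz; cp pics/top2.png pics/keep2.png
python3 m.py; python3 - <<'E'
from h import *
a,b=load("before")["image"],load("top2")["image"]
D=cv2.absdiff(a,b).max(2)[150:330,150:410];print("changed px",(D>40).sum(),np.argwhere(D>40)[:,::-1].mean(0)+[150,150] if (D>40).any() else "")
E
```

```text
time: 12.4
position: [0.4531, -0.2003, 0.2208]
ee_rot: [-180.0, -0.0, -17.0]
force: [0.4, 0.9, 1.1]
gripper_width: -0.0
grip_force: 0.0
plate 5851 [ 66.1 113.6 161.1]
lip 441 [161.9 164.4 167.9]
top 2000 435 z [0.0476 0.0691 0.0709] rim z 0.0689 ((549.6949462890625, -62.248626708984375), 41.59012222290039)
ring [ 0.5498 -0.0617  0.0385]
scene 841 259 z [0.0578 0.0718 0.0875] rim z 0.07 ((547.798095703125, -57.153907775878906), 43.21282196044922)
ring [ 0.5496 -0.0573  0.0386]
changed px 0
```

View pics/top2.png

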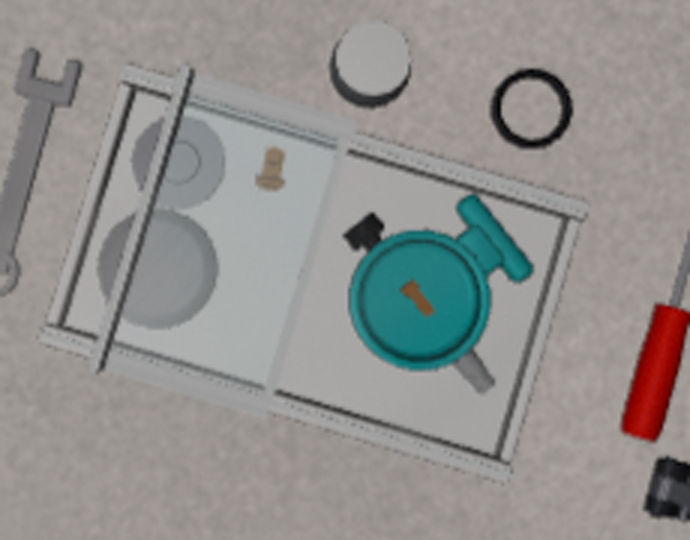

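The picture matches the one taken before the trace. The gate is open with its lip at crop (145,215), the case is back at rest height, and nothing loose has moved. I'm handing in.

```bash
python3 -c "
from bench import manip
print(manip.hand_in())"
```

```text
the job is handed in; nothing more can be done
None
```

I pushed the gate open to its stop (about 118 mm), traced the case edge from inlet past tee to knob with about 2 N of touch, moved the arm clear, and handed the job in; no verdict came back, but the last images show the case at rest height and nothing loose moved.

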